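# Roll the machine roller into the V-block

## Task

With your fingers, roll the loose steel machine roller across the bench, up the ramp of the blue V-block and into its V, and slide it lengthwise along the V until its end is against the red end stop. Only push it: do not pinch it, pick it up or carry it. Leave the hammer, the glue jar and the open tin where they are.

Things in the scene. Friction and masses are not known exactly. Their poses are not given: they have to be found in the camera images.
- roller: Loose smooth steel roller, a plain cylinder 50 mm in diameter, 140 mm long, about 0.5 kg, with dark end faces. Origin at its centre; x is its long axis, y and z turn as it rolls. It starts on the bench on the ramp side, 130 to 210 mm from the V line, within 0.15 rad of parallel to it. Pushed from the side at mid height it rolls very easily; left alone it soon stops.
- vblock: Blue V-block with bare metal flanks, fixed to the bench. Origin at bench level on the bottom line of the V, which runs along x; z up. x points away from the robot (within 0.25 rad). The V spans x = -80 mm (stop) to +50 mm; its near (+y) flank rises at 30 degrees to the ridge, the far flank at 60 degrees to y = -24, z = 42 mm, with a solid back 50 mm high behind it to y = -54 mm.
- ridge (a point): Middle of the ridge between ramp and V, at x = -15, y = +24, z = 14 mm in the V-block's frame, same axes. The ramp falls from here to the bench at y = +80 mm, 14 degrees steep; the roller comes up it from +y (rolling to the robot's right) and drops about 5 mm over the ridge into the V.
- stop (a point): Centre of the inner face of the red end stop, looking to +x of the V-block, at x = -80, y = -15, z = 27 mm in its frame. The stop is a plate 10 mm thick, 55 mm high, spanning y = -54 to +24 mm. The roller starts with its end 20 to 40 mm short of the plane of this face, and when home it sticks out 10 mm past the block's other end.
- seat (a point): The point on the V-block where the roller's centre is when it lies in the V with its end against the stop: x = -10 mm, y = +9 mm, z = +34 mm in the V-block's frame. Same axes as the V-block.
- hammer: Loose hammer lying on the bench to the robot's left, not part of the job. About 260 mm long. Origin under the middle of its length.
- glue: Loose orange glue jar with yellow lid, 64 mm in diameter and 85 mm high, standing on the right, not part of the job. Origin under its centre.
- tin: Loose open aluminium tin, 70 mm in diameter and 40 mm high, standing on the right, nearer the robot, not part of the job. Origin under its centre.
There are look-alikes about, which are no part of the job. What is shaped like the roller but purple is not meant.

How it is judged:
By the outcome, as a careful person would: the job done as asked, in the order asked, and still so for the second after the job is handed in, with the robot touching nothing.
It also fails if it takes over 48 s, if anything falls off the work surface, if the arm or the gripper's body presses on something with over 40 N, if the wrist force passes 120 N, or if a joint passes its speed limit or range.

## Robot

A 7-joint arm with a two-finger parallel gripper is mounted at the origin on the work surface. World frame = base frame: x ahead of the robot, y to its left, z up, the work surface at z = 0. Lengths are in m, angles in rad, forces in N, time in s.
With the tool pointing down it reaches from about 0.425 to 0.925 m from the base axis. Payload 6.8 kg.
Tool frame: the origin (TCP) lies at the very end of the fingers, on their centre line; the grasp point (between the pads) lies ctrl.grip_depth behind it (ctrl.grip_depth is the distance from the TCP to the grasp point, in m); z points along the fingers, y is the line along which they close (so a half turn about z gives the same grasp; the last joint's range is limited). The gripper opens to 88 mm and grips with 3 to 60 N. Pads are 20 mm wide; open, the fingers measure 115 mm over their backs; the gripper's body (75 mm by 178 mm) begins 61 mm behind the grasp point.
Start: joints at [1.202, 0.477, 0.022, 1.555, -0.011, 1.109, -0.083], TCP at [0.174, -0.652, 0.223] pointing down, gripper open.
Joint ranges: [-2.96, 2.96], [-0.34, 2.1], [-1.41, 1.46], [0.24, 2.44], [-1.37, 4.51], [0.17, 1.92], [-2.96, 2.96]. Speed limits (rad/s): [2.39, 2.39, 3.14, 3.14, 3.14, 3.14, 3.14].

## Interface

Orientations are given as a unit quaternion [w, x, y, z].
In Python, from cell import ctrl gives the robot as it stands.
- The arm moves only by the tool servo_tool, never from a script. Its arguments are lists of equal length, an entry for each row: "translation": the shift along the world's x, y, z in mm, a list of three; "delta_rot": the turn, a rotation vector about the world's x, y, z in degrees, a list of three. In form: {"translation": [[x, y, z], ...], "delta_rot": [[wx, wy, wz], ...]}. A call has 1 to 12 rows; each row shifts and turns the commanded pose from where the row before left it; what a row does not reach is not made up. A row lasts 1/12 s, in which the tool goes at most 41.7 mm and 7.16 degrees, less where a joint would pass 70% of its speed; a pose out of reach is approached as far as the arm can. A call is refused whole if a number of a shift passes 41.7 or a number of a turn 7.16, either way. A call with a gripper value outside its range is refused whole. "hand" is the finger opening in mm, from 0 to 87.8, set as the call begins (left out, the last holds). The fingers move at their own pace and stop on an object; "newtons" is the grip in N (left out, the last holds). Time passes only in rows, so rows that do not move let the fingers close. It gives the time, the measured TCP pose, the force, the opening and the grip force at its end, in the units of the state.
- ctrl.observe(): the state, without advancing time (a new reading comes with each control period).
- ctrl.read_camera(name): name is "scene" or "top" or "wrist"; returns a dict with "pixels" (420x560x3 uint8, red, green, blue), "depth" (420x560 float32, m along the optical axis (not along the pixel's ray), 0 where there is no reading), "fx", "fy", "cx", "cy" (pixels), "camera_from_world" (4x4, takes a point from world to camera coordinates). Camera axes: x right, y down, z forward; pixel columns grow to the right and rows downward; lengths in m; the calibration is good to about 2 mm. A picture is of the moment at which its call begins.
- ctrl.finish_job(): hands the job in; it is judged then, once.
The state is a dict: "time": time; "joints": joint angles; "dq": joint speeds; "effort": joint torques, N m; "position": TCP position; "tool_rot": TCP orientation; "force": force on the tool from outside, world axes, zero at the start; "torque": the same for the moment, N m; "opening": finger opening in m; "gripper_force": force on a finger pad.
Only numpy, scipy, OpenCV 4.12 (cv2) and the standard library are available. Lean on these libraries where they do the work, as an engineer would, in place of code of your own. Each camera call takes 0.05 s, during which the arm holds its last target. There are 200 camera calls.

## Working session

There is one attempt and no reset: what is moved stays moved. The work goes in short steps, Python scripts to look and compute and a tool call to move; the robot and the scene stay as the last step left them, time stands still between calls to the robot, and variables do not carry over. Pictures are saved under pics/ and viewed, at most 10 in all, crops included, and the job is handed in when it is done.

Besides the shell and the picture viewer there is one more tool, called in YAML: its name, and indented under it one key for each argument. servo_tool: Moves the arm, as the interface text tells. Its arguments: {"type":"object","properties":{"translation":{"type":"array"},"delta_rot":{"type":"array"},"hand":{"type":"number"},"newtons":{"type":"number"}},"required":["translation","delta_rot"]}

```bash
mkdir -p pics; ls
python3 - <<'E'
from cell import ctrl
import cv2,numpy as np
for n in("scene","top"):
    c=ctrl.read_camera(n); cv2.imwrite(f"pics/{n}0.png",c["pixels"][:,:,::-1]); np.savez(f"{n}0.npz",**c)
    print(n,c["fx"],c["cx"],c["cy"],c["camera_from_world"].round(3).tolist())
print(ctrl.observe(),ctrl.grip_depth)
E
```

```text
pics
scene 391.6615876797869 276.44118190476036 216.01741208315394 [[0.854, 0.52, -0.008, -0.523], [0.445, -0.737, -0.508, -0.211], [-0.27, 0.431, -0.861, 1.049], [0.0, 0.0, 0.0, 1.0]]
top 404.68626364594667 279.7140124197947 212.62949451307858 [[-0.01, -1.0, 0.022, 0.015], [-0.997, 0.008, -0.076, 0.593], [0.076, -0.022, -0.997, 0.896], [0.0, 0.0, 0.0, 1.0]]
{'time': 0.1, 'joints': array([ 1.20189033,  0.47771472,  0.02233241,  1.55630322, -0.01149033,
        1.10931043, -0.08311341]), 'dq': array([-4.97438976e-05, -9.70996236e-04,  7.26696726e-04, -3.33335665e-03,
        5.44123439e-04,  1.95023449e-03, -9.56691328e-04]), 'effort': array([ 4.02557533e-03, -5.84088707e+01,  1.53988559e+00, -2.73313808e+01,
       -5.41978015e-02,  1.30728335e-02,  5.27745306e-05]), 'position': array([ 0.17391326, -0.65166663,  0.22180142]), 'tool_rot': array([-7.86956404e-04,  9.91507915e-01,  1.30043868e-01, -1.63786853e-04]), 'force': array([ 0.97604708, -0.05903413, -0.23134963]), 'torque': array([ 0.00267897, -0.04571148, -0.04873091]), 'gripper_force': 0.0, 'opening': 0.08772318383439794} 0.0187
```

View pics/top0.png

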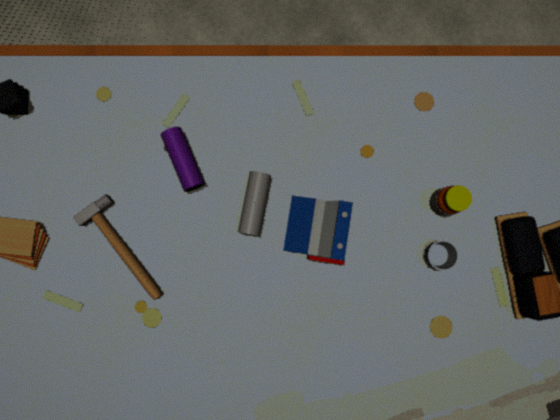

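View pics/scene0.png

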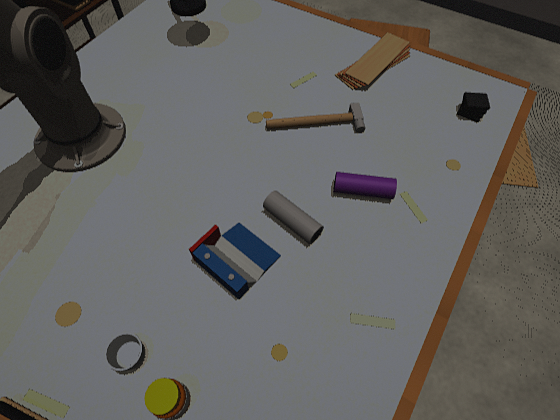

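Top view: steel roller at about (255,203), purple decoy at (184,160). The V-block is at (318,227), with its ramp to the left and the red stop at (326,260). The jar is at (450,200), the tin at (440,255) and the hammer on the left.

```bash
cat > h.py <<'E'
import numpy as np,cv2
def world(c):
    v,u=np.mgrid[:420,:560]; d=c["depth"]
    p=np.stack([(u-c["cx"])/c["fx"]*d,(v-c["cy"])/c["fy"]*d,d,np.ones_like(d)],-1)
    return (p@np.linalg.inv(c["camera_from_world"]).T)[...,:3]
def box(m,W):
    n,l,s,_=cv2.connectedComponentsWithStats(m.astype(np.uint8)); k=1+np.argmax(s[1:,4]); m=l==k
    q=W[m]; (cx,cy),(w,h),a=cv2.minAreaRect((q[:,:2]*1000).astype(np.float32))
    if w<h: w,h,a=h,w,a-90
    a=(a+90)%180-90
    return m,dict(c=(round(cx,1),round(cy,1)),L=round(w,1),W=round(h,1),yaw=round(a,2),zmed=round(np.median(q[:,2])*1000,1),zmax=round(np.percentile(q[:,2],95)*1000,1),n=int(m.sum()))
def roller(c,W,near):
    hsv=cv2.cvtColor(c["pixels"],cv2.COLOR_RGB2HSV)
    m=(W[...,2]>.018)&(W[...,2]<.08)&(np.hypot(W[...,0]-near[0],W[...,1]-near[1])<.1)&(c["depth"]>0)&(hsv[...,1]<70)
    return m
E
python3 - <<'E'
from h import *
for n in("top","scene"):
    c=dict(np.load(n+"0.npz")); W=world(c); hsv=cv2.cvtColor(c["pixels"],cv2.COLOR_RGB2HSV)
    H,S,V=hsv[...,0],hsv[...,1],hsv[...,2]; ok=c["depth"]>0
    inb=ok&(abs(W[...,1])<.5)&(W[...,0]>.3)&(W[...,0]<.9)
    print(n,"bench z",np.median(W[inb][:,2]))
    m=inb&(H>100)&(H<122)&(S>130); print("blue",box(m,W)[1])
    m,b=box(m,W)
    print("ramp",box(m&(W[...,2]<.016),W)[1]); print("back",box(inb&(H>100)&(H<122)&(S>130)&(W[...,2]>.043),W)[1])
    m=inb&((H<5)|(H>174))&(S>150)&(V>60); print("red",box(m,W)[1]); print("redtop",box(m&(W[...,2]>.045),W)[1])
    if n=="top": near=W[203,255]
    m,b=box(roller(c,W,near),W); print("roller",near,b)
    q=W[m]; t=q[q[:,2]>.045][:,:2]*1000; print(cv2.fitLine(t.astype(np.float32),cv2.DIST_L2,0,.01,.01).ravel())
E
```

```text
top bench z 0.0008989194197714934
blue {'c': (567.0, -35.7), 'L': 127.5, 'W': 53.0, 'yaw': -9.66, 'zmed': np.float64(7.8), 'zmax': np.float64(14.5), 'n': 1277}
ramp {'c': (567.0, -35.7), 'L': 127.5, 'W': 53.0, 'yaw': -9.66, 'zmed': np.float64(7.7), 'zmax': np.float64(14.3), 'n': 1264}
back {'c': (551.9, -125.4), 'L': 126.9, 'W': 29.4, 'yaw': -9.66, 'zmed': np.float64(50.4), 'zmax': np.float64(53.2), 'n': 674}
red {'c': (487.2, -89.5), 'L': 75.6, 'W': 9.6, 'yaw': 80.72, 'zmed': np.float64(55.8), 'zmax': np.float64(58.5), 'n': 148}
redtop {'c': (487.2, -89.5), 'L': 75.6, 'W': 9.6, 'yaw': 80.72, 'zmed': np.float64(55.8), 'zmax': np.float64(58.5), 'n': 148}
roller [0.61256214 0.06415726 0.05083949] {'c': (614.1, 67.4), 'L': 140.7, 'W': 49.5, 'yaw': -11.42, 'zmed': np.float64(47.2), 'zmax': np.float64(51.9), 'n': 1387}
[ 9.8052704e-01 -1.9638407e-01  6.1370978e+02  6.7096375e+01]
scene bench z 0.00031917074579679294
blue {'c': (567.7, -36.8), 'L': 132.3, 'W': 54.4, 'yaw': -9.5, 'zmed': np.float64(7.2), 'zmax': np.float64(13.5), 'n': 1147}
ramp {'c': (567.7, -36.8), 'L': 132.3, 'W': 54.4, 'yaw': -9.5, 'zmed': np.float64(7.2), 'zmax': np.float64(13.4), 'n': 1146}
back {'c': (552.5, -128.5), 'L': 130.0, 'W': 30.0, 'yaw': -9.67, 'zmed': np.float64(50.1), 'zmax': np.float64(52.4), 'n': 798}
red {'c': (487.6, -92.8), 'L': 76.7, 'W': 10.8, 'yaw': 80.93, 'zmed': np.float64(55.1), 'zmax': np.float64(56.9), 'n': 135}
redtop {'c': (487.6, -92.8), 'L': 76.7, 'W': 10.8, 'yaw': 80.93, 'zmed': np.float64(55.1), 'zmax': np.float64(56.9), 'n': 135}
roller [0.61256214 0.06415726 0.05083949] {'c': (615.3, 63.6), 'L': 141.5, 'W': 50.5, 'yaw': -11.78, 'zmed': np.float64(46.0), 'zmax': np.float64(51.1), 'n': 1364}
[ 9.8021722e-01 -1.9792476e-01  6.1649097e+02  6.2500389e+01]
```

servo_tool:
  translation:
    - [19,32,0]
    - [19,32,0]
    - [19,32,0]
    - [19,32,0]
    - [19,32,0]
    - [19,32,0]
    - [19,32,0]
    - [19,32,0]
    - [19,32,0]
    - [19,32,0]
    - [19,32,0]
    - [19,32,0]
  delta_rot:
    - [0,0,2.7]
    - [0,0,2.7]
    - [0,0,2.7]
    - [0,0,2.7]
    - [0,0,2.7]
    - [0,0,2.7]
    - [0,0,2.7]
    - [0,0,2.7]
    - [0,0,2.7]
    - [0,0,2.7]
    - [0,0,2.7]
    - [0,0,2.7]
  hand: 87.8

```text
time: 1.1
position: [0.4023, -0.2664, 0.2226]
tool_rot: [-0.0, 0.915, 0.402, -0.0]
force: [0.1, -1.3, -0.0]
opening: 0.0876
gripper_force: 0.0
```

servo_tool:
  translation:
    - [19,33,0]
    - [19,33,0]
    - [19,33,0]
    - [19,33,0]
    - [19,33,0]
    - [19,33,0]
    - [19,33,0]
    - [19,33,0]
    - [19,33,0]
    - [19,33,0]
    - [5,33,0]
    - [0,33,0]
  delta_rot:
    - [0,0,2.7]
    - [0,0,2.7]
    - [0,0,2.7]
    - [0,0,2.7]
    - [0,0,2.7]
    - [0,0,2.7]
    - [0,0,2.7]
    - [0,0,2.7]
    - [0,0,2.7]
    - [0,0,2.7]
    - [0,0,2.7]
    - [0,0,2.8]

```text
time: 2.1
position: [0.598, 0.1292, 0.2219]
tool_rot: [-0.0, 0.766, 0.642, -0.0]
force: [0.6, -0.4, 0.7]
opening: 0.0877
gripper_force: 0.0
```

servo_tool:
  translation:
    - [9,0,0]
    - [9,0,0]
    - [9,0,-25]
    - [0,0,-30]
    - [0,0,-30]
    - [0,0,-30]
    - [0,0,-30]
    - [0,0,-30]
    - [0,0,-20]
    - [0,0,-12]
    - [0,0,0]
  delta_rot:
    - [0,0,0.5]
    - [0,0,0]
    - [0,0,0]
    - [0,0,0]
    - [0,0,0]
    - [0,0,0]
    - [0,0,0]
    - [0,0,0]
    - [0,0,0]
    - [0,0,0]
    - [0,0,0]

```text
time: 3.02
position: [0.6226, 0.1254, 0.0127]
tool_rot: [-0.001, 0.765, 0.644, -0.002]
force: [-0.4, -0.1, -0.4]
opening: 0.0878
gripper_force: 0.0
```

Run:
```python
from cell import ctrl
from h import *
c=ctrl.read_camera("wrist"); cv2.imwrite("pics/w1.png",c["pixels"][:,:,::-1])
c=ctrl.read_camera("scene"); cv2.imwrite("pics/s1.png",c["pixels"][:,:,::-1])
o=ctrl.observe();print(o["position"],o["tool_rot"],o["force"])
```

```text
[0.62471522 0.12698366 0.01608013] [2.60928056e-04 7.64564589e-01 6.44547064e-01 4.99838574e-05] [-0.04022889  0.57402205  0.30680853]
```

View pics/s1.png

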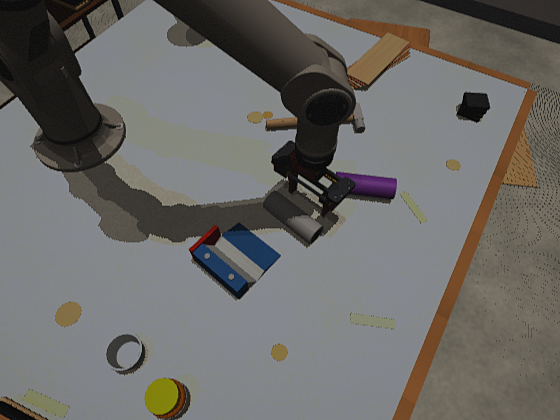

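servo_tool:
  translation:
    - [-1,-7,0]
    - [-1,-7,0]
    - [-1,-7,0]
    - [-1,-4,0]
    - [-1,-4,0]
    - [-1,-6,0]
    - [-1,-8,0]
    - [-2,-10,0]
    - [-2,-10,0]
    - [-2,-10,0]
    - [-2,-10,0]
    - [-2,-10,0]
  delta_rot:
    - [0,0,0]
    - [0,0,0]
    - [0,0,0]
    - [0,0,0]
    - [0,0,0]
    - [0,0,0]
    - [0,0,0]
    - [0,0,0]
    - [0,0,0]
    - [0,0,0]
    - [0,0,0]
    - [0,0,0]

```text
time: 4.12
position: [0.6067, 0.0333, 0.0155]
tool_rot: [0.0, 0.764, 0.645, -0.0]
force: [-0.9, -0.2, 0.9]
opening: 0.0877
gripper_force: 0.1
```

```bash
cat > look.py <<'E'
from cell import ctrl
from h import *
import sys
n=sys.argv[1]
R=np.deg2rad(-9.6); E=np.array([[np.cos(R),np.sin(R)],[-np.sin(R),np.cos(R)]]); O=np.array([573.5,-90.5])
for k in("scene","top"):
    c=ctrl.read_camera(k); cv2.imwrite(f"pics/{k}{n}.png",c["pixels"][:,:,::-1]); W=world(c)
    hsv=cv2.cvtColor(c["pixels"],cv2.COLOR_RGB2HSV); b=(W[...,:2]*1000-O)@E.T; z=W[...,2]*1000
    m=(c["depth"]>0)&(abs(b[...,0])<115)&(b[...,1]>-15)&(b[...,1]<150)&(z>25)&(z<70)&(hsv[...,1]<60)&(hsv[...,2]>60)
    m,r=box(m,W); print(k,"roller block xy",(E@(np.array(r["c"])-O)).round(1),"rel yaw",round(r["yaw"]+9.6,2),r)
o=ctrl.observe(); print("tcp block",(E@(o["position"][:2]*1000-O)).round(1),o["position"][2],o["force"],o["time"])
E
python3 look.py 2
```

```text
scene roller block xy [61.7 79. ] rel yaw 0.14 {'c': (647.5, -22.9), 'L': 42.4, 'W': 26.0, 'yaw': -9.46, 'zmed': np.float64(45.9), 'zmax': np.float64(50.5), 'n': 218}
top roller block xy [ 32.6 -13.1] rel yaw -0.35 {'c': (603.5, -108.9), 'L': 30.1, 'W': 3.4, 'yaw': -9.95, 'zmed': np.float64(26.4), 'zmax': np.float64(29.6), 'n': 22}
tcp block [ 12.3 125.9] 0.015358932306222414 [-0.0437842  -1.06229032 -0.3237956 ] 4.2167
```

View pics/scene2.png

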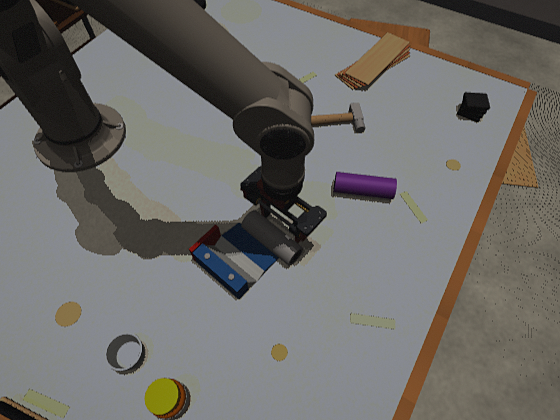

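The roller is at the foot of the ramp and parallel to the V, with the fingers behind it. I'll push it up the ramp and over the ridge.

servo_tool:
  translation:
    - [-1,-7,0]
    - [-1,-7,1]
    - [-1,-7,1]
    - [-1,-7,1]
    - [-1,-7,1]
    - [-1,-7,1]
    - [-1,-7,1]
    - [-1,-7,1]
    - [-1,-6,1]
    - [-1,-6,0]
    - [-1,-6,0]
    - [-1,-3,0]
  delta_rot:
    - [0,0,0]
    - [0,0,0]
    - [0,0,0]
    - [0,0,0]
    - [0,0,0]
    - [0,0,0]
    - [0,0,0]
    - [0,0,0]
    - [0,0,0]
    - [0,0,0]
    - [0,0,0]
    - [0,0,0]

```text
time: 5.22
position: [0.595, -0.0433, 0.0238]
tool_rot: [0.0, 0.764, 0.645, -0.0]
force: [-0.1, -0.6, -0.3]
opening: 0.0879
gripper_force: 0.0
```

```bash
python3 look.py 3
```

```text
scene roller block xy [61.   0.7] rel yaw -0.04 {'c': (633.8, -100.0), 'L': 45.9, 'W': 31.2, 'yaw': -9.64, 'zmed': np.float64(55.9), 'zmax': np.float64(60.0), 'n': 272}Traceback (most recent call last):
  File "look.py", line 10, in <module>
    m,r=box(m,W); print(k,"roller block xy",(E@(np.array(r["c"])-O)).round(1),"rel yaw",round(r["yaw"]+9.6,2),r)
        ~~~^^^^^
  File "h.py", line 7, in box
    n,l,s,_=cv2.connectedComponentsWithStats(m.astype(np.uint8)); k=1+np.argmax(s[1:,4]); m=l==k
                                                                      ~~~~~~~~~^^^^^^^^^
    return _wrapfunc(a, 'argmax', axis=axis, out=out, **kwds)
    return bound(*args, **kwds)
ValueError: attempt to get argmax of an empty sequence
```

View pics/scene3.png

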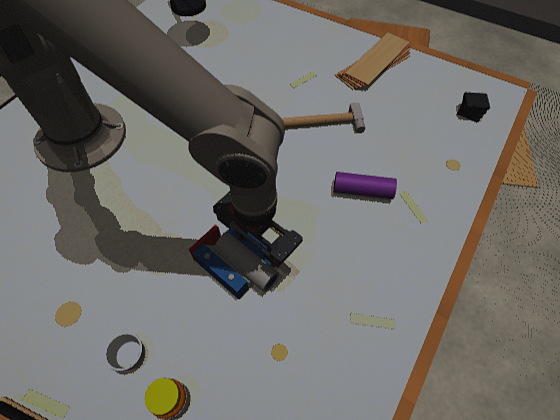

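The roller lies in the V with its top at 60 mm, which matches the expected 59 mm. Its free end is at x≈+84, so about 24 mm of slide remains. Next I'll retreat, close the fingers and come down beyond the free end.

servo_tool:
  translation:
    - [2,9,0]
    - [2,9,0]
    - [1,8,0]
    - [0,0,20]
    - [0,0,20]
    - [0,0,20]
    - [0,0,10]
  delta_rot:
    - [0,0,0]
    - [0,0,0]
    - [0,0,0]
    - [0,0,0]
    - [0,0,0]
    - [0,0,0]
    - [0,0,0]

```text
time: 5.9
position: [0.6013, -0.0142, 0.0959]
tool_rot: [0.001, 0.763, 0.646, 0.001]
force: [-0.0, -0.2, 0.8]
opening: 0.0877
gripper_force: 0.0
```

servo_tool:
  translation:
    - [15,-10,0]
    - [15,-10,0]
    - [15,-15,0]
    - [15,-15,0]
    - [15,-15,0]
    - [15,-15,0]
    - [0,0,0]
    - [0,0,0]
  delta_rot:
    - [0,0,0]
    - [0,0,0]
    - [0,0,0]
    - [0,0,0]
    - [0,0,0]
    - [0,0,0]
    - [0,0,0]
    - [0,0,0]
  hand: 0
  newtons: 5

```text
time: 6.57
position: [0.6902, -0.0963, 0.0928]
tool_rot: [-0.0, 0.764, 0.645, -0.0]
force: [0.1, 1.0, -0.2]
opening: 0.0383
gripper_force: 0.0
```

Run:
```python
from cell import ctrl
from h import *
R=np.deg2rad(-9.6); E=np.array([[np.cos(R),np.sin(R)],[-np.sin(R),np.cos(R)]]); O=np.array([573.5,-90.5])
for k in("scene","top"):
    c=ctrl.read_camera(k); cv2.imwrite(f"pics/{k}4.png",c["pixels"][:,:,::-1]); W=world(c)
    b=(W[...,:2]*1000-O)@E.T; z=W[...,2]*1000
    m=(c["depth"]>0)&(abs(b[...,0])<115)&(b[...,1]>3)&(b[...,1]<15)&(z>56)&(z<64)
    if m.sum(): print(k,m.sum(),np.percentile(b[m][:,0],[1,50,99]).round(1),np.median(z[m]))
o=ctrl.observe(); print("tcp block",(E@(o["position"][:2]*1000-O)).round(1),o["position"],o["force"],o["opening"],o["time"])
```

```text
scene 360 [-83.6  15.   82.6] 58.86458905263403
top 253 [-85.2  -8.5  43.3] 59.20743534659068
tcp block [114.9  15.5] [ 0.68940963 -0.0943529   0.0931607 ] [-0.22766878  0.02441563  0.19793127] 0.030290659342655454 6.6667
```

View pics/scene4.png

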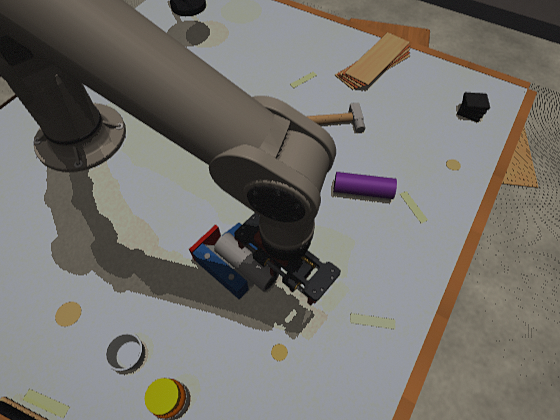

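servo_tool:
  translation:
    - [0,-6,0]
    - [0,0,0]
    - [0,0,0]
    - [0,0,0]
    - [0,0,0]
    - [0,0,0]
    - [0,0,-20]
    - [0,0,-20]
    - [0,0,-20]
    - [0,0,-8]
    - [0,0,0]
  delta_rot:
    - [0,0,0]
    - [0,0,0]
    - [0,0,0]
    - [0,0,0]
    - [0,0,0]
    - [0,0,0]
    - [0,0,0]
    - [0,0,0]
    - [0,0,0]
    - [0,0,0]
    - [0,0,0]

```text
time: 7.58
position: [0.6884, -0.102, 0.0234]
tool_rot: [-0.001, 0.764, 0.645, -0.001]
force: [0.0, 0.9, 0.6]
opening: 0.0008
gripper_force: 0.0
```

servo_tool:
  translation:
    - [-3,0.5,0]
    - [-3,0.5,0]
    - [-3,0.5,0]
    - [-3,0.5,0]
    - [-3,0.5,0]
    - [-3,0.5,0]
    - [-3,0.5,0]
    - [-3,0.5,0]
    - [-3,0.5,0]
    - [-3,0.5,0]
    - [-3,0.5,0]
    - [-3,0.5,0]
  delta_rot:
    - [0,0,0]
    - [0,0,0]
    - [0,0,0]
    - [0,0,0]
    - [0,0,0]
    - [0,0,0]
    - [0,0,0]
    - [0,0,0]
    - [0,0,0]
    - [0,0,0]
    - [0,0,0]
    - [0,0,0]

```text
time: 8.58
position: [0.6544, -0.0962, 0.026]
tool_rot: [0.0, 0.764, 0.645, 0.0]
force: [4.0, -0.9, 0.6]
opening: 0.0004
gripper_force: 1.8
```

servo_tool:
  translation:
    - [-1,0.2,0]
    - [-1,0.2,0]
    - [-1,0.2,0]
  delta_rot:
    - [0,0,0]
    - [0,0,0]
    - [0,0,0]

```text
time: 8.83
position: [0.6515, -0.0957, 0.0259]
tool_rot: [0.0, 0.764, 0.645, 0.0]
force: [3.2, -1.2, 0.6]
opening: 0.0003
gripper_force: 2.1
```

Sliding friction is about 3–4 N. I'll continue in small steps until the stop is felt.

servo_tool:
  translation:
    - [-1,0.2,0]
    - [-1,0.2,0]
    - [0,0,0]
  delta_rot:
    - [0,0,0]
    - [0,0,0]
    - [0,0,0]

```text
time: 9.08
position: [0.6492, -0.0953, 0.0259]
tool_rot: [0.0, 0.764, 0.645, 0.0]
force: [3.7, -2.0, 2.4]
opening: 0.0003
gripper_force: 2.0
```

servo_tool:
  translation:
    - [-1,0.2,0]
    - [-1,0.2,0]
    - [0,0,0]
  delta_rot:
    - [0,0,0]
    - [0,0,0]
    - [0,0,0]

```text
time: 9.33
position: [0.6472, -0.0948, 0.0259]
tool_rot: [0.0, 0.764, 0.645, 0.0]
force: [4.3, -1.0, 3.2]
opening: 0.0004
gripper_force: 2.3
```

servo_tool:
  translation:
    - [-1,0.2,0]
    - [0,0,0]
  delta_rot:
    - [0,0,0]
    - [0,0,0]

```text
time: 9.5
position: [0.6462, -0.0946, 0.0258]
tool_rot: [0.0, 0.764, 0.645, 0.0]
force: [4.8, -0.9, 2.7]
opening: 0.0005
gripper_force: 2.4
```

servo_tool:
  translation:
    - [-1,0.2,0]
    - [0,0,0]
  delta_rot:
    - [0,0,0]
    - [0,0,0]

```text
time: 9.67
position: [0.6452, -0.0944, 0.0259]
tool_rot: [0.0, 0.764, 0.645, 0.0]
force: [3.5, -2.1, 2.6]
opening: 0.0007
gripper_force: 2.5
```

servo_tool:
  translation:
    - [-1,0.2,0]
    - [0,0,0]
  delta_rot:
    - [0,0,0]
    - [0,0,0]

```text
time: 9.83
position: [0.6449, -0.0944, 0.0259]
tool_rot: [0.001, 0.764, 0.645, 0.001]
force: [6.6, -3.0, 1.8]
opening: 0.0004
gripper_force: 3.4
```

servo_tool:
  translation:
    - [-1,0.2,0]
    - [0,0,0]
  delta_rot:
    - [0,0,0]
    - [0,0,0]

```text
time: 10.0
position: [0.6448, -0.0943, 0.026]
tool_rot: [0.001, 0.764, 0.645, 0.001]
force: [9.1, -1.6, -0.7]
opening: 0.0003
gripper_force: 4.6
```

```bash
cat > g.py <<'E'
from cell import ctrl
from h import *
import sys
R=np.deg2rad(-9.6); E=np.array([[np.cos(R),np.sin(R)],[-np.sin(R),np.cos(R)]]); O=np.array([573.5,-90.5])
for k in("scene","top"):
    c=ctrl.read_camera(k); cv2.imwrite(f"pics/{k}{sys.argv[1]}.png",c["pixels"][:,:,::-1]); W=world(c)
    hsv=cv2.cvtColor(c["pixels"],cv2.COLOR_RGB2HSV)
    b=(W[...,:2]*1000-O)@E.T; z=W[...,2]*1000
    m=(c["depth"]>0)&(abs(b[...,0])<115)&(b[...,1]>-5)&(b[...,1]<20)&(z>55)&(z<64)&(hsv[...,1]<60)&(hsv[...,2]>60)
    if m.sum(): print(k,m.sum(),np.percentile(b[m][:,0],[1,50,99]).round(1),np.median(z[m]), box(m,W)[1])
o=ctrl.observe(); print("tcp block",(E@(o["position"][:2]*1000-O)).round(1),o["position"],o["force"],o["opening"],o["time"])
E
python3 g.py 5; python3 -c "
import cv2;i=cv2.imread('pics/scene5.png')[190:330,150:350];cv2.imwrite('pics/c5.png',cv2.resize(i,None,fx=4,fy=4))"
```

```text
scene 97 [-79.8 -69.4 -19.4] 58.02635547484214 {'c': (507.3, -71.8), 'L': 26.9, 'W': 24.8, 'yaw': -8.7, 'zmed': np.float64(58.0), 'zmax': np.float64(60.2), 'n': 95}
top 263 [-79.1 -52.8 -25.2] 58.89952965764067 {'c': (523.3, -73.9), 'L': 55.1, 'W': 24.0, 'yaw': -10.07, 'zmed': np.float64(58.9), 'zmax': np.float64(61.7), 'n': 263}
tcp block [71.   8.1] [ 0.64488069 -0.09431451  0.02602593] [10.0509937  -1.5281026  -0.66495853] 0.0007926047274642962 10.1
```

View pics/c5.png

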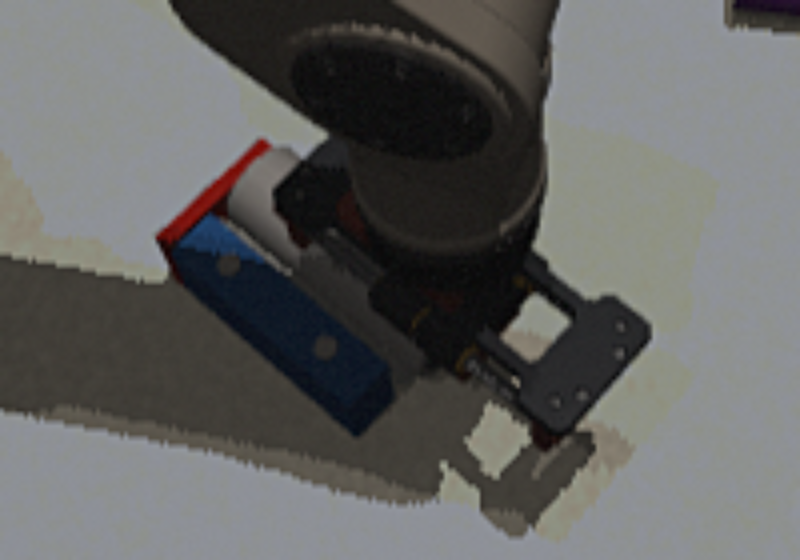

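The force has risen to 10 N, the tool has stopped, and the roller's end is touching the red plate. I'll back off and check.

servo_tool:
  translation:
    - [2,-0.3,0]
    - [6,-1,0]
    - [12,-2,0]
    - [12,-2,0]
    - [12,-2,0]
    - [0,0,25]
    - [0,0,35]
    - [0,0,35]
    - [20,20,30]
    - [20,35,0]
    - [20,35,0]
    - [20,35,0]
  delta_rot:
    - [0,0,0]
    - [0,0,0]
    - [0,0,0]
    - [0,0,0]
    - [0,0,0]
    - [0,0,0]
    - [0,0,0]
    - [0,0,0]
    - [0,0,0]
    - [0,0,0]
    - [0,0,0]
    - [0,0,0]

```text
time: 11.1
position: [0.7663, 0.0247, 0.1502]
tool_rot: [-0.001, 0.764, 0.645, -0.001]
force: [0.5, 0.1, 0.4]
opening: 0.0002
gripper_force: 0.0
```

```bash
python3 g.py 6; python3 -c "
import cv2;i=cv2.imread('pics/scene6.png');cv2.imwrite('pics/c6.png',cv2.resize(i,(784,588)))"
```

```text
scene 23 [-79.7  54.1  59.8] 57.70099890647196 {'c': (628.5, -100.9), 'L': 8.1, 'W': 5.8, 'yaw': 31.71, 'zmed': np.float64(57.8), 'zmax': np.float64(59.8), 'n': 14}
tcp block [169.1 155.7] [0.76623438 0.03483521 0.14918434] [-0.0176034   1.4085157   0.00571132] 0.0004322342520865377 11.2
```

View pics/c6.png

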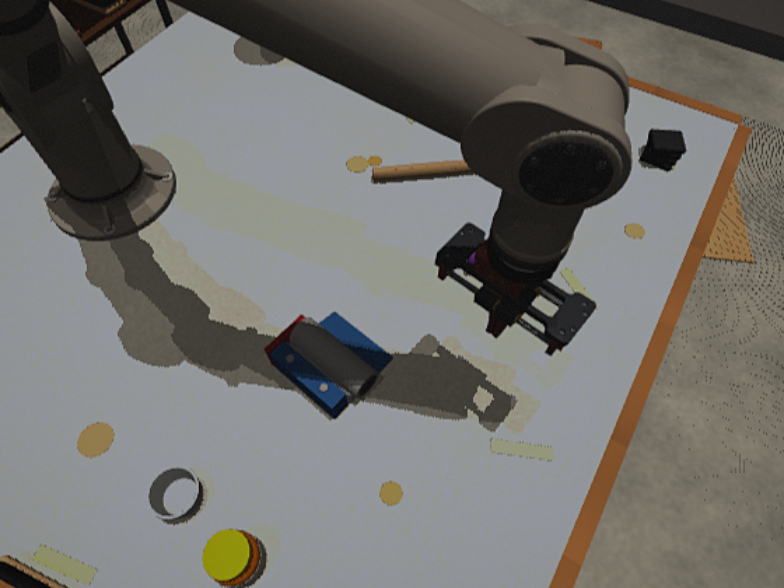

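The roller lies in the V, spanning x from −79.7 to +59.8, so it is home against the stop. The arm is clear, so I'll let it settle and hand in.

servo_tool:
  translation:
    - [0,0,0]
    - [0,0,0]
    - [0,0,0]
  delta_rot:
    - [0,0,0]
    - [0,0,0]
    - [0,0,0]

```text
time: 11.45
position: [0.7661, 0.0213, 0.1497]
tool_rot: [-0.0, 0.765, 0.644, -0.001]
force: [-0.1, -0.5, -0.0]
opening: 0.0003
gripper_force: 0.0
```

```bash
python3 -c "
from cell import ctrl
print(ctrl.finish_job())"
```

```text
the job is handed in; nothing more can be done
None
```

The roller was pushed up the ramp into the V and slid against the red stop (ends measured at x = −79.7 and +59.8 mm); the job was handed in at about 11.5 s with the arm clear, the hammer, jar and tin untouched, and no verdict returned.

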